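# Set up the vibration bench for a tap test

### The job

Set up the bench for a tap test: pile all the loose grey damping pads squarely on the steel base plate, long sides along its long side and centred on it, then set the accelerometer housing flat on the middle of the finished pile. Stand every red test block upright on one of its thin edges on the dark rubber mat, with no two blocks touching. Leave the studs, the hammer and the shaker where they are.

Things in the scene. Friction and masses are not known exactly. Their poses are not given: they have to be found in the camera images.
- mat: Dark rubber mat fixed to the table, 120 (x) x 300 (y) x 6 mm thick; origin at the centre of its underside, on the table top; z up. Its place and yaw vary.
- mat_top (a point): centre of the mat's upper face, 6 mm above the table; axes as the mat: x across its 120 mm width, y along its 300 mm length, z up
- base: Bright steel base plate fixed to the table, 90 (x) x 66 (y) x 8 mm thick; origin at the centre of its underside, z up. Its place and yaw vary.
- base_top (a point): centre of the base plate's upper face, 8 mm above the table; axes as the base plate
- pad1: Grey hard-urethane damping pad, rigid rectangular slab 76 (x) x 54 (y) x 12 mm (z), about 70 g, starts lying flat; origin at the centre of its underside. None from the start if this pad is absent.
- pad2: Grey hard-urethane damping pad, rigid rectangular slab 76 (x) x 54 (y) x 12 mm (z), about 70 g, starts lying flat; origin at the centre of its underside. None from the start if this pad is absent.
- pad3: Grey hard-urethane damping pad, rigid rectangular slab 76 (x) x 54 (y) x 12 mm (z), about 70 g, starts lying flat; origin at the centre of its underside. None from the start if this pad is absent.
- pad4: Grey hard-urethane damping pad, rigid rectangular slab 76 (x) x 54 (y) x 12 mm (z), about 70 g, starts lying flat; origin at the centre of its underside. None from the start if this pad is absent.
- pad5: Grey hard-urethane damping pad, rigid rectangular slab 76 (x) x 54 (y) x 12 mm (z), about 70 g, starts lying flat; origin at the centre of its underside. None from the start if this pad is absent.
- block1: Red anodized aluminium test block, a flat square tile 56 (x) x 56 (y) x 16 mm thick (z), about 140 g, a dark dot in the middle of both broad faces; starts lying flat on the table; origin at the centre of its underside, so its middle is 8 mm along its own z. None from the start if this block is absent.
- block2: Red anodized aluminium test block, a flat square tile 56 (x) x 56 (y) x 16 mm thick (z), about 140 g, a dark dot in the middle of both broad faces; starts lying flat on the table; origin at the centre of its underside, so its middle is 8 mm along its own z. None from the start if this block is absent.
- block3: Red anodized aluminium test block, a flat square tile 56 (x) x 56 (y) x 16 mm thick (z), about 140 g, a dark dot in the middle of both broad faces; starts lying flat on the table; origin at the centre of its underside, so its middle is 8 mm along its own z. None from the start if this block is absent.
- block1_c (a point): middle of block1; axes as the block (z is the thickness direction)
- block2_c (a point): middle of block2; axes as the block (z is the thickness direction)
- block3_c (a point): middle of block3; axes as the block (z is the thickness direction)
- acc: Titanium accelerometer housing, a box 40 (x) x 40 (y) x 22 mm high (z) with a brass connector stub, 11 mm across and 10 mm long, on its +x side, about 100 g; starts lying on the table on its 40 x 40 mm face; origin at the centre of its underside.
- acc_c (a point): middle of the accelerometer housing's box, 11 mm along its own z from the origin
- stud1: Bystander: stainless mounting stud standing on its 22 mm wide flange, 28 mm tall; loose; origin at the centre of its underside.
- stud2: Bystander: stainless mounting stud standing on its 22 mm wide flange, 28 mm tall; loose; origin at the centre of its underside.
- hammer: Bystander: small impact hammer lying on the table, about 230 mm long, blue grip, dark steel head; loose; origin on the table under its middle.
- shaker: Bystander: grey bench shaker with a clamp arm and a chunky black knob on top; fixed; footprint 160 x 150 mm, 247 mm tall; origin at the centre of its underside.
Mind the look-alikes: they are no part of the job. Leave any pink or purple look-alike of the pad1 alone.

How it is judged:
By the outcome, as a careful person would: the job done as asked, in the order asked, and still so for the second after the job is handed in, with the robot touching nothing.
Of pad1, pad2, pad3, pad4, pad5 only 4 to 5 are there at a start; the rules pass over those that are not, and their reading is None.
Of block1, block2, block3 only 2 to 3 are there at a start; the rules pass over those that are not, and their reading is None.
At some moment in a run one of block1, block2, block3 may be knocked a few centimetres aside while the robot is not near it.
Once in a run the grip may slacken for a moment while it holds something.
It also fails if it takes over 208 s, if anything falls off the work surface, if the arm or the gripper's body presses on something with over 40 N, if the wrist force passes 120 N, or if a joint passes its speed limit or range.

### The arm

A 6-joint arm with a two-finger parallel gripper is mounted at the origin on the work surface. World frame = base frame: x ahead of the robot, y to its left, z up, the work surface at z = 0. Lengths are in mm, angles in rad, forces in N, time in s.
With the tool pointing down it reaches from about 300 to 775 mm from the base axis. Payload 14.6 kg.
Tool frame: the origin (TCP) lies on the centre line of the jaws, within the pads' length; the fingertips stand 19 mm ahead of it and the grasp point (between the pads) is the TCP (bot.tip_reach is the distance from the TCP to the fingertips, in mm); y points along the fingers, x is the direction in which the jaws open and shut, and the axes are right-handed (so a half turn about y gives the same grasp; the last joint's range is limited). The gripper opens to 85 mm and grips with 20 to 120 N. Pads are 22 mm wide; open, the fingers measure 114 mm over their backs; the gripper's body (76 mm by 85 mm) begins 54 mm behind the grasp point. The pads swing forward as they close: fully open they stand 13 mm farther back than shut.
Start: joints at [-1.342, 0.3, 1.521, -0, 1.321, -0.067], TCP at [160.321, -526.105, 250.281] pointing down, gripper open.
Joint ranges: [-3.03, 3.03], [-0.79, 2.21], [0.23, 2.52], [-1.04, 4.18], [0, 3.07], [-2.55, 2.55]. Speed limits (rad/s): [2.22, 2.22, 2.57, 3.14, 3.14, 3.14].

### API

Orientations are given as a unit quaternion [w, x, y, z].
In Python, from rig import bot gives the robot as it stands. Calls block until the motion is done:
- bot.move_to(position, orientation): joint-space move of the TCP to a pose.
- bot.servo_line(position, attitude=None, speed=150, until_force=None): straight line of the TCP; attitude=None keeps the orientation; speed is the mean speed in mm/s. With until_force (N) it stops when the force on the tool has changed by that much, and returns True; else False.
- bot.move_joints(angles): joint-space move.
- bot.move_gripper(opening, grip_force=None): finger opening in mm; grip_force is the grip in N (None keeps the last); returns when the fingers have stopped.
- bot.dwell(seconds).
- bot.ik(position, orientation): joint angles nearest the present ones, or None.
- bot.read_state(): the state.
- bot.read_camera(name): name is "scene" or "side" or "wrist"; returns a dict with "image" (420x560x3 uint8, blue, green, red), "depth" (420x560 float32, mm along the optical axis (not along the pixel's ray), 0 where there is no reading), "fovy" (degrees; the focal length in pixels is half the picture's height over the tangent of half this angle, whatever the lens; pixels are square), "cx", "cy" (the principal point, pixels), "eye" and "attitude" of the camera in the world; the wrist camera has in their place "mount" (4x4, takes a point from camera to tool coordinates, whose origin is the TCP and whose axes are the tool frame's). Camera axes: x right, y down, z forward; pixel columns grow to the right and rows downward; lengths in mm; the calibration is good to about 2 mm. A picture is of the moment at which its call begins: read the wrist's pose just before it.
A pose or a line that the arm cannot do raises bot.MotionError and nothing moves.
- bot.finish_job(): hands the job in, once; it reports no verdict.
The state is a dict: "clock": time; "joint_positions": joint angles; "qvel": joint speeds; "effort": joint torques, N m; "ee_pos": TCP position; "tool_rot": TCP orientation; "ft_force": force on the tool from outside, world axes, zero at the start; "moment": the same for the moment, N m; "grip_width": finger opening in mm.
Only numpy, scipy, OpenCV 4.12 (cv2) and the standard library are available. Lean on these libraries where they do the work, as an engineer would, in place of code of your own. Each camera call takes 0.05 s, during which the arm holds its last target.

## Working session

There is one attempt and no reset: what is moved stays moved. The work goes in short steps, each a Python script; the robot and the scene stay as the last script left them, time stands still between calls to the robot, and variables do not carry over. Pictures are saved under pics/ and viewed, and the job is handed in when it is done.

```bash
ls; mkdir -p pics; python3 - <<'E'
from rig import bot
import cv2,numpy as np
s=bot.read_state(); print(s)
for n in("scene","side","wrist"):
    c=bot.read_camera(n); cv2.imwrite(f"pics/{n}0.png",c["image"]); np.savez(f"/tmp/{n}0.npz",**c)
    print(n,{k:v for k,v in c.items() if k not in("image","depth")})
E
```

```text
pics
{'clock': 0.0, 'joint_positions': array([-1.34158833e+00,  3.00494737e-01,  1.52162703e+00, -2.25048400e-05,
        1.32068088e+00, -6.66299200e-02]), 'qvel': array([-0.00027257,  0.00024441, -0.00092657, -0.00219113,  0.00033296,
       -0.00121104]), 'effort': array([-2.00611807e-04, -5.43502915e+01, -3.61794841e+01, -6.04189518e-05,
        3.98312404e-03,  4.85587293e-05]), 'ee_pos': array([ 160.27355364, -525.89554738,  249.68889155]), 'tool_rot': array([ 0.56850216, -0.56796004,  0.42117928, -0.42051718]), 'ft_force': array([-0.57500751, -0.39287136, -0.48556846]), 'moment': array([ 0.01342496,  0.00359848, -0.00548515]), 'grip_width': 85.5859835268184}
scene {'fovy': 51.201770930166276, 'cx': 283.95087944100874, 'cy': 203.31323047901566, 'eye': array([1345.1956532 ,  227.8508104 ,  990.81224733]), 'attitude': array([-0.21782201,  0.61489295,  0.71475414, -0.25216415])}
side {'fovy': 45.047054721253325, 'cx': 280.60955784581455, 'cy': 215.75004471955953, 'eye': array([-267.04172655, 1134.69370929, 1327.44045168]), 'attitude': array([ 0.1322091 , -0.327172  ,  0.8590467 , -0.37083419])}
wrist {'fovy': 70.9254213004957, 'cx': 282.7517827395408, 'cy': 210.76316487809507, 'mount': array([[ 9.99999665e-01,  6.43633814e-04, -5.06687968e-04,
         3.57982780e-01],
       [ 6.61501160e-04, -2.69701345e-01,  9.62943792e-01,
        -1.23306271e+02],
       [ 4.83128759e-04, -9.62943804e-01, -2.69701681e-01,
         6.87372752e+01],
       [ 0.00000000e+00,  0.00000000e+00,  0.00000000e+00,
         1.00000000e+00]])}
```

View pics/scene0.png

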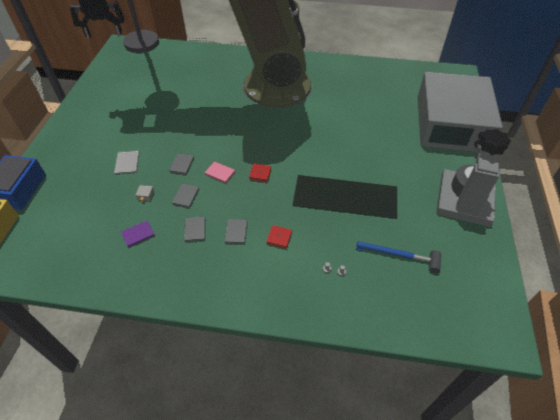

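View pics/side0.png

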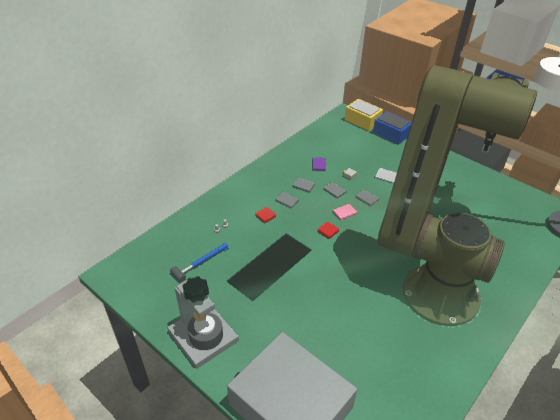

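View pics/wrist0.png

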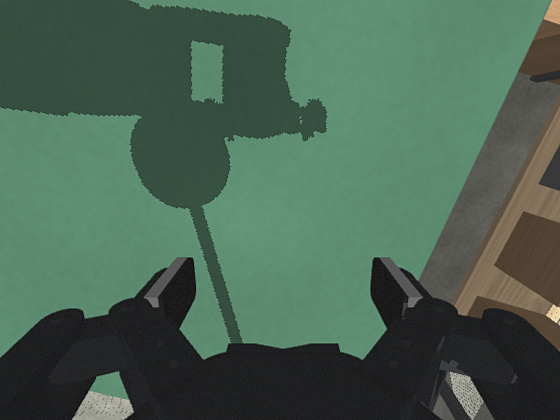

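```bash
cat > h.py <<'E'
import numpy as np, cv2
from scipy.spatial.transform import Rotation as R
try:
    from rig import bot
except Exception: bot=None
def rot(q): return R.from_quat([q[1],q[2],q[3],q[0]]).as_matrix()
def quat(M):
    x,y,z,w=R.from_matrix(M).as_quat(); return np.array([w,x,y,z])
def campose(c,st=None):
    if 'mount' in c:
        T=np.eye(4);T[:3,:3]=rot(st['tool_rot']);T[:3,3]=st['ee_pos'];T=T@c['mount'];return T[:3,:3],T[:3,3]
    return rot(c['attitude']),np.array(c['eye'])
def foc(c): return 210/np.tan(np.radians(float(c['fovy']))/2)
def rays(c,uv,st=None):
    Rm,e=campose(c,st);f=foc(c);uv=np.asarray(uv,float).reshape(-1,2)
    d=np.c_[(uv[:,0]-c['cx'])/f,(uv[:,1]-c['cy'])/f,np.ones(len(uv))]
    return e,d@Rm.T
def onplane(c,uv,z,st=None):
    e,d=rays(c,uv,st);t=(z-e[2])/d[:,2];return e+d*t[:,None]
def cloud(c,st=None):
    v,u=np.mgrid[0:420,0:560];e,d=rays(c,np.c_[u.ravel(),v.ravel()],st)
    return (e+d*c['depth'].reshape(-1,1)).reshape(420,560,3)
def project(c,P,st=None):
    Rm,e=campose(c,st);p=(np.atleast_2d(P)-e)@Rm;f=foc(c);return np.c_[p[:,0]/p[:,2]*f+c['cx'],p[:,1]/p[:,2]*f+c['cy']]
def grab(n):
    st=bot.read_state();c=bot.read_camera(n);return c,st
E
python3 - <<'E'
from h import *
for n in("scene","side"):
    c=dict(np.load(f"/tmp/{n}0.npz"));P=cloud(c)
    hsv=cv2.cvtColor(c['image'],cv2.COLOR_BGR2HSV)
    pts={'scene':[(182,164),(186,195),(195,229),(236,231),(127,162),(220,172),(137,233),(260,173),(279,237),(145,191),(345,196),(327,268),(342,270),(400,251),(468,190),(50,200)],'side':[(367,198),(335,190),(304,185),(287,200),(387,176),(345,212),(320,163),(328,230),(266,215),(349,174),(270,266)]}[n]
    print(n)
    for u,v in pts: print((u,v),P[v,u].round(0),hsv[v,u],onplane(c,[(u,v)],8)[0].round(0))
E
```

```text
scene
(182, 164) [ 457. -223.   13.] [100   7 108] [ 452. -226.    8.]
(186, 195) [ 574. -176.   11.] [ 80   7 112] [ 572. -177.    8.]
(195, 229) [ 690. -116.   13.] [ 75   4 114] [ 687. -118.    8.]
(236, 231) [680.  -3.  13.] [100   7 115] [676.  -5.   8.]
(127, 162) [ 468. -399.    7.] [ 30   3 157] [ 470. -398.    8.]
(220, 172) [ 471. -100.   11.] [173  98 206] [ 468. -101.    8.]
(137, 233) [ 724. -270.   10.] [139 123 137] [ 723. -270.    8.]
(260, 173) [463.  23.  19.] [  1 173 161] [453.  21.   8.]
(279, 237) [682. 116.  13.] [  1 168 165] [678. 115.   8.]
(145, 191) [ 586. -294.   21.] [ 30   3 154] [ 575. -301.    8.]
(345, 196) [502. 283.   3.] [60 43 48] [506. 283.   8.]
(327, 268) [759. 252.  14.] [60 13 81] [755. 252.   8.]
(342, 270) [762. 290.  19.] [60  9 81] [755. 291.   8.]
(400, 251) [683. 437.  20.] [109 164 146] [675. 439.   8.]
(468, 190) [532. 595. 119.] [78 18 71] [428. 641.   8.]
(50, 200) [ 643. -569.   -1.] [ 73  88 110] [ 649. -561.    8.]
side
(367, 198) [ 446. -223.    8.] [ 69  13 135] [ 446. -223.    8.]
(335, 190) [ 565. -171.   14.] [ 72   9 137] [ 569. -177.    8.]
(304, 185) [ 674. -108.   17.] [ 78   9 137] [ 680. -117.    8.]
(287, 200) [671.  -1.   9.] [ 75  15 139] [672.  -2.   8.]
(387, 176) [ 463. -394.    8.] [ 42   6 197] [ 463. -393.    8.]
(345, 212) [460. -94.  14.] [171  89 242] [463. -99.   8.]
(320, 163) [ 717. -268.   14.] [138 130 169] [ 722. -275.    8.]
(328, 230) [448.  29.  16.] [  1 184 206] [452.  22.   8.]
(266, 215) [670. 121.  14.] [  1 179 207] [675. 116.   8.]
(349, 174) [ 573. -274.   29.] [ 28  18 197] [ 587. -297.    8.]
(270, 266) [495. 292.   6.] [68 48 58] [494. 293.   8.]
```

```bash
cat >> h.py <<'E'
def down(a):
    x=np.array([np.cos(a),np.sin(a),0]);y=np.array([0,0,-1.]);return quat(np.c_[x,y,np.cross(x,y)])
E
python3 - <<'E'
from h import *
st=bot.read_state();print(rot(st['tool_rot']).round(2),bot.tip_reach)
for p in [(466,-396,100),(570,-177,100),(685,-116,100),(450,22,100),(500,283,100)]:
    print(p,[ (d, None if (q:=bot.ik(p,down(np.radians(d)))) is None else q.round(2).tolist()) for d in range(-180,180,45)])
E
```

```text
[[ 0.29 -0.    0.96]
 [-0.96  0.    0.29]
 [-0.   -1.    0.  ]] 19.0
(466, -396, 100) [(-180, [-0.76, 0.59, 1.48, -0.0, 1.08, 2.38]), (-135, [-0.76, 0.59, 1.48, -0.0, 1.08, 1.59]), (-90, [-0.76, 0.59, 1.48, -0.0, 1.08, 0.81]), (-45, [-0.76, 0.59, 1.48, -0.0, 1.08, 0.02]), (0, [-0.76, 0.59, 1.48, -0.0, 1.08, -0.76]), (45, [-0.76, 0.59, 1.48, -0.0, 1.08, -1.55]), (90, [-0.76, 0.59, 1.48, -0.0, 1.08, -2.34]), (135, None)]
(570, -177, 100) [(-180, None), (-135, [-0.36, 0.56, 1.52, -0.0, 1.06, 1.99]), (-90, [-0.36, 0.56, 1.52, -0.0, 1.06, 1.21]), (-45, [-0.36, 0.56, 1.52, -0.0, 1.06, 0.42]), (0, [-0.36, 0.56, 1.52, -0.0, 1.06, -0.36]), (45, [-0.36, 0.56, 1.52, -0.0, 1.06, -1.15]), (90, [-0.36, 0.56, 1.52, -0.0, 1.06, -1.93]), (135, None)]
(685, -116, 100) [(-180, None), (-135, [-0.22, 0.76, 1.19, -0.0, 1.19, 2.14]), (-90, [-0.22, 0.76, 1.19, -0.0, 1.19, 1.35]), (-45, [-0.22, 0.76, 1.19, -0.0, 1.19, 0.56]), (0, [-0.22, 0.76, 1.19, -0.0, 1.19, -0.22]), (45, [-0.22, 0.76, 1.19, -0.0, 1.19, -1.01]), (90, [-0.22, 0.76, 1.19, -0.0, 1.19, -1.79]), (135, None)]
(450, 22, 100) [(-180, None), (-135, [-0.03, 0.28, 1.94, -0.0, 0.92, 2.32]), (-90, [-0.03, 0.28, 1.94, -0.0, 0.92, 1.54]), (-45, [-0.03, 0.28, 1.94, -0.0, 0.92, 0.75]), (0, [-0.03, 0.28, 1.94, -0.0, 0.92, -0.03]), (45, [-0.03, 0.28, 1.94, -0.0, 0.92, -0.82]), (90, [-0.03, 0.28, 1.94, -0.0, 0.92, -1.6]), (135, [-0.03, 0.28, 1.94, -0.0, 0.92, -2.39])]
(500, 283, 100) [(-180, None), (-135, None), (-90, [0.45, 0.52, 1.59, -0.0, 1.03, 2.02]), (-45, [0.45, 0.52, 1.59, -0.0, 1.03, 1.24]), (0, [0.45, 0.52, 1.59, -0.0, 1.03, 0.45]), (45, [0.45, 0.52, 1.59, -0.0, 1.03, -0.33]), (90, [0.45, 0.52, 1.59, -0.0, 1.03, -1.12]), (135, [0.45, 0.52, 1.59, -0.0, 1.03, -1.9])]
```

```bash
cat >> h.py <<'E'
def tilted(az,t):
    """tool y tilted by t from down towards azimuth az; z tool up side, jaw axis horizontal"""
    r=np.array([np.cos(az),np.sin(az),0]);y=np.sin(t)*r+np.cos(t)*np.array([0,0,-1.]);x=np.cross(r,[0,0,1.]);return quat(np.c_[x,y,np.cross(x,y)])
E
python3 - <<'E'
from h import *
for p in [(500,183),(500,283),(490,383),(460,283),(540,283)]:
  for az in (0,0.2,np.arctan2(p[1],p[0])):
    print(p,round(az,2),[ (d, None if (q:=bot.ik((*p,60),tilted(az,np.radians(d)))) is None else q.round(2).tolist()) for d in (70,80,90)])
st=bot.read_state()
# survey
bot.move_to((540,-230,260),down(np.radians(-45)))
print(bot.read_state()['clock'])
c,st=grab("wrist");cv2.imwrite("pics/w1.png",c['image']);np.savez("/tmp/w1.npz",**c,**{'tool_rot':st['tool_rot'],'ee_pos':st['ee_pos']})
E
```

```text
(500, 183) 0 [(70, [0.46, 0.59, 2.23, 3.68, 0.94, -1.75]), (80, [0.47, 0.7, 2.22, 3.64, 1.2, -1.68]), (90, [0.48, 0.82, 2.19, 3.62, 1.46, -1.63])]
(500, 183) 0.2 [(70, [0.34, 0.57, 2.27, 3.3, 0.93, -1.62]), (80, [0.34, 0.7, 2.26, 3.29, 1.22, -1.6]), (90, [0.34, 0.82, 2.23, 3.28, 1.49, -1.58])]
(500, 183) 0.35 [(70, [0.24, 0.57, 2.28, 3.01, 0.93, -1.53]), (80, [0.23, 0.69, 2.27, 3.02, 1.23, -1.55]), (90, [0.23, 0.82, 2.24, 3.02, 1.5, -1.56])]
(500, 283) 0 [(70, [0.69, 0.64, 2.07, 3.99, 0.91, -1.91]), (80, [0.7, 0.74, 2.07, 3.91, 1.15, -1.81]), (90, [0.71, 0.84, 2.04, 3.87, 1.37, -1.74])]
(500, 283) 0.2 [(70, [0.59, 0.62, 2.14, 3.63, 0.87, -1.76]), (80, [0.6, 0.72, 2.13, 3.58, 1.13, -1.69]), (90, [0.61, 0.83, 2.1, 3.56, 1.38, -1.65])]
(500, 283) 0.52 [(70, [0.41, 0.6, 2.18, 3.02, 0.86, -1.52]), (80, [0.41, 0.71, 2.18, 3.03, 1.14, -1.54]), (90, [0.41, 0.83, 2.15, 3.03, 1.4, -1.55])]
(490, 383) 0 [(70, None), (80, [0.88, 0.8, 1.88, 4.15, 1.12, -1.96]), (90, [0.89, 0.89, 1.86, 4.07, 1.33, -1.88])]
(490, 383) 0.2 [(70, [0.8, 0.68, 1.97, 3.93, 0.84, -1.93]), (80, [0.81, 0.77, 1.97, 3.84, 1.
[... 412 characters left out ...]
6]), (80, [0.67, 0.71, 2.2, 3.64, 1.19, -1.68]), (90, [0.68, 0.83, 2.17, 3.62, 1.44, -1.64])]
(460, 283) 0.55 [(70, [0.44, 0.58, 2.26, 3.01, 0.92, -1.53]), (80, [0.44, 0.7, 2.26, 3.02, 1.21, -1.55]), (90, [0.43, 0.82, 2.22, 3.02, 1.48, -1.56])]
(540, 283) 0 [(70, [0.63, 0.67, 2.0, 3.96, 0.86, -1.93]), (80, [0.64, 0.76, 1.99, 3.87, 1.09, -1.83]), (90, [0.65, 0.86, 1.97, 3.81, 1.32, -1.76])]
(540, 283) 0.2 [(70, [0.54, 0.65, 2.06, 3.58, 0.81, -1.77]), (80, [0.55, 0.74, 2.06, 3.53, 1.07, -1.7]), (90, [0.55, 0.85, 2.03, 3.5, 1.32, -1.66])]
(540, 283) 0.48 [(70, [0.39, 0.63, 2.09, 3.02, 0.81, -1.52]), (80, [0.39, 0.73, 2.09, 3.04, 1.08, -1.54]), (90, [0.39, 0.84, 2.06, 3.04, 1.33, -1.55])]
1.9083
```

View pics/w1.png

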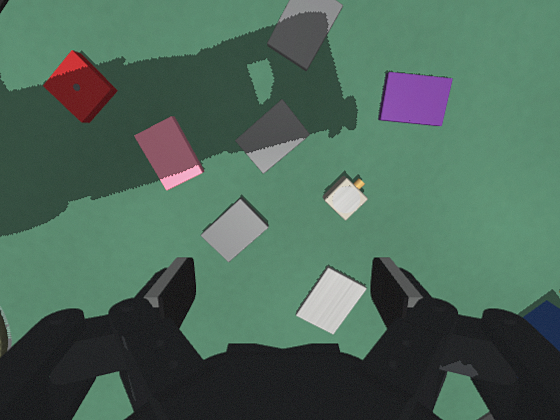

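```bash
cat >> h.py <<'E'
def masks(img):
    hsv=cv2.cvtColor(img,cv2.COLOR_BGR2HSV);lab=cv2.cvtColor(img,cv2.COLOR_BGR2LAB).astype(int)
    H,S,V=[hsv[...,i].astype(int) for i in range(3)]
    g=(abs(lab[...,1]-128)<6)&(abs(lab[...,2]-128)<8)&(V>50)
    r=((H<7)|(H>176))&(S>120)&(V>60)
    return g.astype(np.uint8),r.astype(np.uint8)
def rects(c,st,z,kind='grey',amin=300):
    m=masks(c['image'])[0 if kind=='grey' else 1]
    m=cv2.morphologyEx(m,cv2.MORPH_OPEN,np.ones((3,3),np.uint8))
    if kind!='grey': m=cv2.morphologyEx(m,cv2.MORPH_CLOSE,np.ones((9,9),np.uint8))
    out=[]
    for k in cv2.findContours(m,cv2.RETR_EXTERNAL,cv2.CHAIN_APPROX_NONE)[0]:
        if cv2.contourArea(k)<amin: continue
        uv=k.reshape(-1,2).astype(float)
        P=onplane(c,uv,z,st)[:,:2]
        (x,y),(w,h),a=cv2.minAreaRect(P.astype(np.float32))
        if w<h: w,h,a=h,w,a+90
        a=(a+90)%180-90
        out.append(dict(c=np.array([x,y]),size=(round(w,1),round(h,1)),yaw=round(a,2),px=uv.mean(0).round(0),area=cv2.contourArea(P.astype(np.float32))))
    return out
def load(f):
    c=dict(np.load(f));return c,c
E
python3 - <<'E'
from h import *
c,st=load('/tmp/w1.npz')
for k in('grey','red'):
  for r in rects(c,st,12 if k=='grey' else 16,k): print(k,r)
h=cv2.cvtColor(c['image'],cv2.COLOR_BGR2LAB)
for u,v in [(200,80),(200,300),(285,120),(270,160),(300,40),(340,300)]: print((u,v),h[v,u])
E
```

```text
grey {'c': array([ 468.30917358, -398.30908203]), 'size': (89.8, 66.7), 'yaw': 14.89, 'px': array([330., 300.]), 'area': 5788.166205722373}
grey {'c': array([ 561.87664795, -446.15975952]), 'size': (92.2, 25.2), 'yaw': 75.9, 'px': array([402., 282.]), 'area': 1225.0943577447906}
grey {'c': array([ 324.8097229 , -208.86662292]), 'size': (93.1, 24.6), 'yaw': 13.29, 'px': array([164., 282.]), 'area': 1210.3580615469255}
grey {'c': array([ 450.17614746, -229.45614624]), 'size': (77.2, 54.1), 'yaw': -2.69, 'px': array([235., 229.]), 'area': 3975.5624330767896}
grey {'c': array([ 584.24206543, -299.75006104]), 'size': (44.7, 38.3), 'yaw': -88.29, 'px': array([342., 195.]), 'area': 1224.685922828503}
grey {'c': array([ 571.71789551, -180.76469421]), 'size': (75.3, 53.7), 'yaw': -5.42, 'px': array([273., 136.]), 'area': 3890.620873110369}
grey {'c': array([ 682.80792236, -121.05514526]), 'size': (76.6, 53.8), 'yaw': 14.39, 'px': array([304.,  29.]), 'area': 3413.2718756992836}
red {'c': array([454.28549194,  15.62834549]), 'size': (61.8, 59.6), 'yaw': 87.33, 'px': array([82., 87.]), 'area': 3489.476077306641}
(200, 80) [ 81 115 133]
(200, 300) [136 106 137]
(285, 120) [ 89 128 127]
(270, 160) [170 127 128]
(300, 40) [ 92 128 128]
(340, 300) [200 127 130]
```

```bash
cat >> h.py <<'E'
def zdir(a): return np.array([-np.sin(a),np.cos(a)])
def look(xy,a,z=140,nm=None):
    """put the camera straight above xy with jaw yaw a (rad)"""
    t=np.array(xy)-68.7*zdir(a)
    bot.move_to((t[0],t[1],z),down(a)); bot.dwell(0.25)
    c,st=grab("wrist")
    if nm: cv2.imwrite(f"pics/{nm}.png",c['image'])
    return c,st
def near(c,st,z,xy,kind='grey'):
    return min(rects(c,st,z,kind),key=lambda r:np.hypot(*(r['c']-xy)))
E
python3 - <<'E'
from h import *
p=(450,-229.5); rs=[]
for a in (-92.7,87.3):
    c,st=look(p,np.radians(a),nm=f"cal{int(a)}");r=near(c,st,12,p);print(r,st['ee_pos'].round(2),bot.read_state()['clock']);rs.append(r['c'])
d=(rs[0]-rs[1])/2
a=np.radians(-92.7);print('mid',(rs[0]+rs[1])/2,'delta tool x,z',d@[np.cos(a),np.sin(a)],d@zdir(a))
E
```

```text
{'c': array([ 448.66513062, -229.86242676]), 'size': (74.7, 53.4), 'yaw': -2.6, 'px': array([283., 128.]), 'area': 3920.4560212157667} [ 382.07 -226.43  140.36] 3.075
{'c': array([ 448.69482422, -229.77923584]), 'size': (74.6, 53.6), 'yaw': -2.68, 'px': array([282., 123.]), 'area': 3926.788273318205} [ 518.61 -232.76  140.04] 5.9167
mid [ 448.67997742 -229.8208313 ] delta tool x,z 0.04224866295908833 -0.012870905513054056
```

View pics/cal87.png

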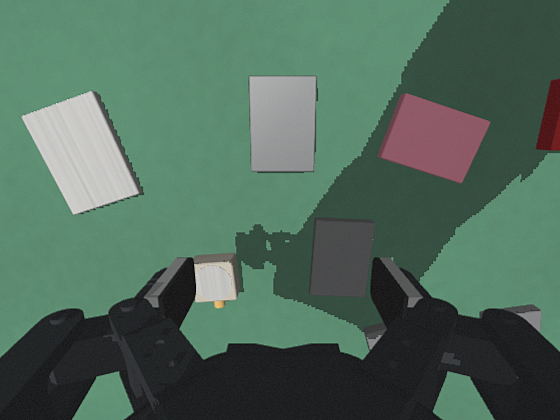

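```bash
python3 - <<'E'
from h import *
a=np.radians(-75.1)
c,st=look((467.5,-398),a,nm="base");r=near(c,st,8,(467.5,-398));print(r)
r2=[x for x in rects(c,st,22)];print(r2)
print(bot.read_state()['clock'])
p=np.array([500,-300.])
bot.move_gripper(54)
bot.move_to((500,-300,40),down(a))
print(bot.servo_line((500,-300,12),speed=40,until_force=6)); print(bot.read_state()['ee_pos'],bot.read_state()['grip_width'])
bot.servo_line((500,-300,45),speed=150)
bot.move_gripper(68)
print(bot.servo_line((500,-300,8),speed=40,until_force=6)); print(bot.read_state()['ee_pos'],bot.read_state()['grip_width'])
bot.servo_line((500,-300,60),speed=200)
print(bot.read_state()['clock'])
E
```

```text
{'c': array([ 465.66455078, -402.80545044]), 'size': (87.9, 65.6), 'yaw': 14.96, 'px': array([288., 128.]), 'area': 5676.630254814401}
[{'c': array([ 367.13308716, -537.72686768]), 'size': (59.9, 16.4), 'yaw': 45.9, 'px': array([402., 282.]), 'area': 517.3750251955353}, {'c': array([ 310.79400635, -327.14187622]), 'size': (60.5, 16.0), 'yaw': -16.71, 'px': array([164., 282.]), 'area': 512.6600745315664}, {'c': array([ 465.77719116, -402.55200195]), 'size': (83.1, 62.0), 'yaw': 14.96, 'px': array([288., 128.]), 'area': 5071.065588530619}, {'c': array([ 449.3739624 , -239.78741455]), 'size': (72.5, 56.4), 'yaw': -2.82, 'px': array([78., 94.]), 'area': 3963.725993413944}]
8.3167
True
[ 499.75755445 -300.15855254   15.28248208] 53.97821447402391
True
[ 500.12978312 -300.14914771   15.99922761] 67.86091823573399
11.8
```

View pics/base.png

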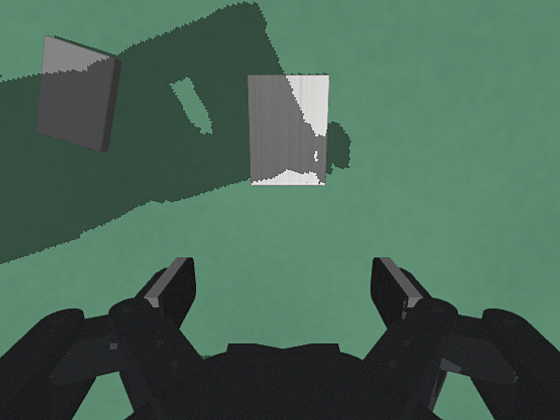

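```bash
cat >> h.py <<'E'
BASE=np.array([465.66,-402.80]); BYAW=14.96
def pick(xy,a,z,op=68,force=60,hi=110,speed=120):
    bot.move_gripper(op)
    bot.move_to((*xy,z+45),down(a)); bot.servo_line((*xy,z),speed=speed); bot.dwell(0.1)
    bot.move_gripper(0 if op<50 else 30,force); 
    w=bot.read_state()['grip_width']; bot.servo_line((*xy,hi),speed=200); return w
def place(xy,a,z,op=68,up=50):
    bot.move_to((*xy,z+30),down(a)); bot.dwell(.1); bot.servo_line((*xy,z+4),speed=120)
    st0=bot.read_state()
    hit=bot.servo_line((*xy,z-4),speed=20,until_force=8); e=bot.read_state()['ee_pos']
    return hit,e,st0
E
python3 - <<'E'
from h import *
p=np.array([448.68,-229.82]);a=np.radians(-92.64)
print('w',pick(p,a,18))
ab=np.radians(BYAW-90)
bot.move_to((*BASE,90),down(ab));bot.dwell(.2)
c,st=grab('wrist');cv2.imwrite('pics/held1.png',c['image']);print(st['grip_width'],st['clock'],st['ft_force'],st['ee_pos'])
E
```

```text
w 52.264922855973914
52.19053187276574 14.925 [-0.37504738  0.5052361  -0.95330391] [ 466.00431012 -401.76961197   90.10306357]
```

View pics/held1.png

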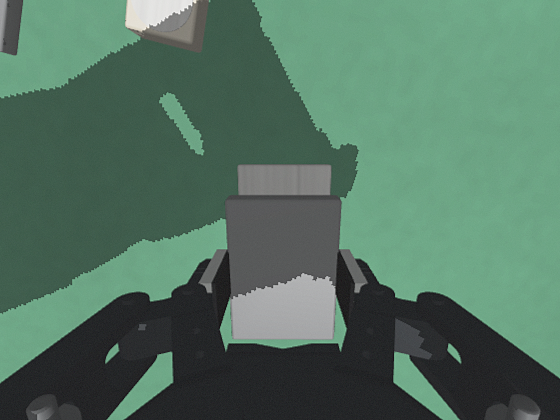

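```bash
python3 - <<'E'
from h import *
for i in range(6): print(bot.read_state()['ee_pos'].round(2), bot.read_state()['clock'])
bot.dwell(0.3);print(bot.read_state()['ee_pos'].round(2))
bot.servo_line((*BASE,60),speed=150);bot.dwell(0.2);
for i in range(3): bot.dwell(.02);print(bot.read_state()['ee_pos'].round(2))
E
```

```text
[ 466.02 -401.95   90.22] 14.975
[ 466.02 -401.95   90.22] 14.975
[ 466.02 -401.95   90.22] 14.975
[ 466.02 -401.95   90.22] 14.975
[ 466.02 -401.95   90.22] 14.975
[ 466.02 -401.95   90.22] 14.975
[ 465.72 -402.69   90.12]
[ 465.97 -403.1    60.98]
[ 465.95 -403.07   60.92]
[ 465.94 -403.05   60.89]
```

```bash
cat > /tmp/a.py <<'E'
E
python3 - <<'E'
from h import *
ab=np.radians(BYAW-90)
print(place(BASE,ab,26)[:2])
bot.dwell(.2)
bot.move_gripper(68); bot.dwell(.1)
e=bot.read_state()['ee_pos'];bot.servo_line((*BASE,70),speed=200)
c,st=look(BASE,ab,nm='p1')
for r in rects(c,st,20): print(r)
print(st['clock'],st['ee_pos'])
E
```

```text
(True, array([ 465.94251587, -403.06456337,   27.21361717]))
{'c': array([ 304.8855896 , -594.00500488]), 'size': (38.4, 31.6), 'yaw': -89.73, 'px': array([426., 348.]), 'area': 546.59842125047}
{'c': array([ 365.13241577, -516.82525635]), 'size': (51.4, 14.7), 'yaw': 40.99, 'px': array([375., 275.]), 'area': 431.16589868767187}
{'c': array([ 320.98907471, -353.33517456]), 'size': (52.0, 14.9), 'yaw': -10.91, 'px': array([190., 275.]), 'area': 431.54072576155886}
{'c': array([ 466.07263184, -402.8425293 ]), 'size': (84.3, 62.6), 'yaw': 15.06, 'px': array([283., 125.]), 'area': 5166.627663716674}
18.575 [ 399.59572929 -419.96714313  138.76768021]
```

View pics/p1.png

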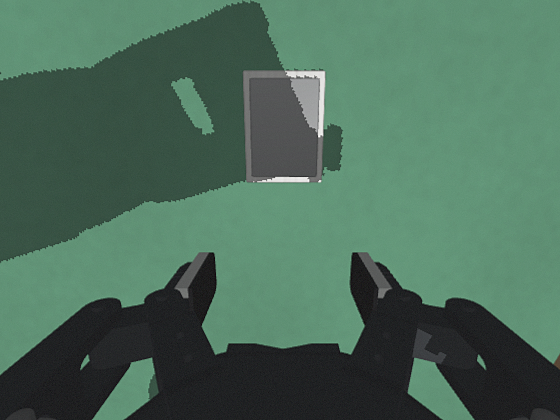

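```bash
python3 - <<'E'
import cv2
i=cv2.imread('pics/p1.png')[60:195,230:340];cv2.imwrite('pics/p1z.png',cv2.resize(i,None,fx=4.4,fy=4.4,interpolation=cv2.INTER_NEAREST))
E
```

```text
(no output)
```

View pics/p1z.png

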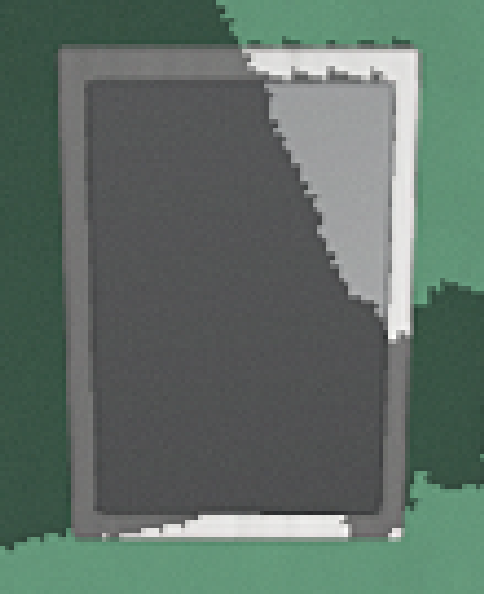

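```bash
cat >> h.py <<'E'
def getpad(xy,a,nm,level):
    bot.move_gripper(68)
    c,st=look(xy,a,nm=nm+'l'); r=near(c,st,12,np.array(xy)); print(r['c'].round(2),r['size'],r['yaw'])
    assert abs(r['size'][0]-75)<1.6 and abs(r['size'][1]-53.7)<1.6
    a=np.radians(r['yaw']-90); p=r['c']
    bot.move_to((*p,40),down(a)); bot.dwell(.25); bot.servo_line((*p,18),speed=60); bot.dwell(.3)
    e=bot.read_state()['ee_pos']; off=(e[:2]-p)@zdir(a)
    bot.move_gripper(30,60); bot.servo_line((*p,100),speed=250)
    ab=np.radians(BYAW-90)
    bot.move_to((*BASE,26+12*level+45),down(ab)); bot.dwell(.3)
    c,st=grab('wrist');cv2.imwrite(f'pics/{nm}h.png',c['image'])
    print('off',off.round(2),'w',st['grip_width'],'clk',st['clock'],'ee',st['ee_pos'].round(1))
def putpad(level,adj=(0,0)):
    ab=np.radians(BYAW-90);t=BASE+np.array(adj)
    z=26+12*level
    bot.servo_line((*t,z+5),down(ab),speed=120); bot.dwell(.35)
    print(bot.servo_line((*t,z-4),speed=20,until_force=8),bot.read_state()['ee_pos'].round(2)-np.array([*BASE,z]))
    bot.dwell(.15);bot.move_gripper(68);bot.servo_line((*t,z+40),speed=250);print(bot.read_state()['clock'])
E
python3 - <<'E'
from h import *
getpad((571.7,-180.8),np.radians(-95.4),'B',1)
E
```

```text
[ 571.86 -180.89] (74.2, 53.4) -5.36
off 0.11 w 52.38519344862695 clk 23.8417 ee [ 466.2 -402.2   83.1]
```

View pics/Bh.png

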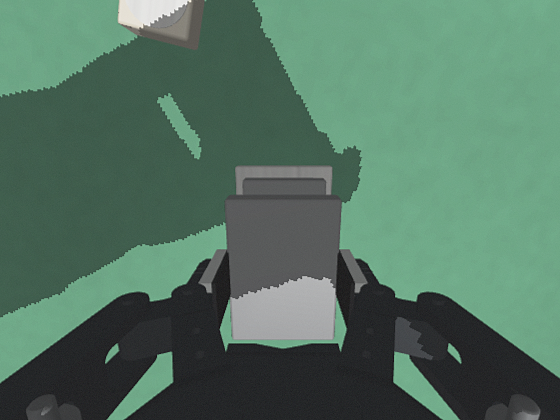

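Pad B is held squarely (far edge row 196, sides at columns 228 and 341), same as pad A, with pad A on the plate beyond. Placing it, then picking up C.

```bash
python3 - <<'E'
from h import *
putpad(1)
getpad((682.3,-120.5),np.radians(-75.6),'C',2)
E
```

```text
True [ 0.17 -0.15  0.61]
25.8167
[ 684.07 -120.73] (74.5, 53.5) 14.36
off 0.13 w 52.39022525821892 clk 31.5417 ee [ 466.1 -402.4   95. ]
```

View pics/Ch.png

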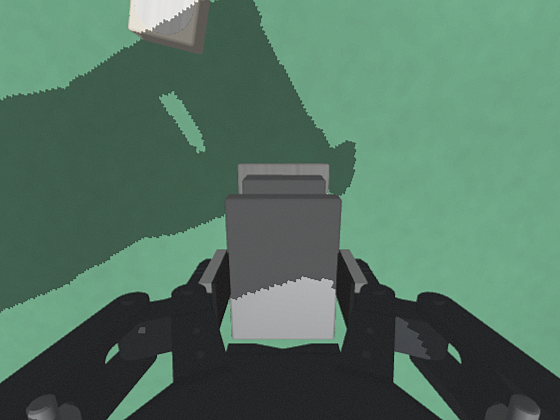

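```bash
python3 - <<'E'
from h import *
putpad(2)
getpad((676,-5),np.radians(-85),'D',3)
E
```

```text
True [ 0.16 -0.15  0.57]
33.5167
[675.    -6.58] (75.0, 53.4) 6.36
off 0.12 w 51.983532409361054 clk 39.9 ee [ 466.  -402.5  107. ]
```

View pics/Dh.png

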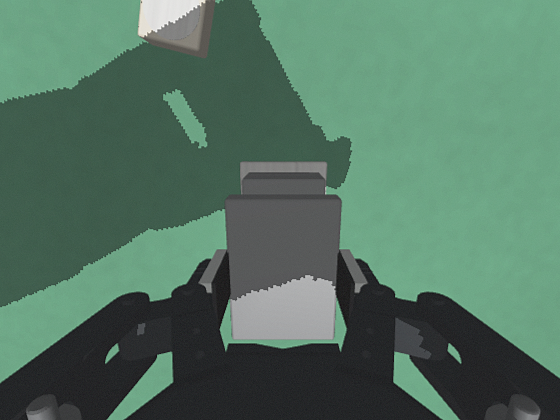

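View pics/Dl.png

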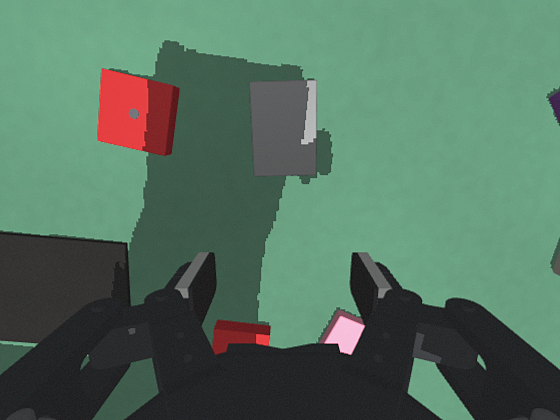

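```bash
python3 - <<'E'
from h import *
putpad(3)
ab=np.radians(BYAW-90)
c,st=look(BASE,ab,z=180,nm='pile')
for r in rects(c,st,56): print(r)
i=c['image'][70:190,220:350];cv2.imwrite('pics/pilez.png',cv2.resize(i,None,fx=4.4,fy=4.4,interpolation=cv2.INTER_NEAREST))
c,st=look((583,-300),ab,z=140,nm='accl')
print(near(c,st,22,(583,-300)),st['clock'])
E
```

```text
True [ 0.17 -0.18  0.6 ]
41.875
{'c': array([ 297.75518799, -593.57141113]), 'size': (44.5, 26.3), 'yaw': 44.35, 'px': array([426., 347.]), 'area': 584.1568975728005}
{'c': array([ 363.5201416, -518.7522583]), 'size': (52.2, 15.1), 'yaw': 40.98, 'px': array([375., 275.]), 'area': 446.7722275578417}
{'c': array([ 318.62902832, -352.55682373]), 'size': (52.8, 15.1), 'yaw': -10.92, 'px': array([190., 275.]), 'area': 444.84973222529516}
{'c': array([ 465.7467041 , -402.82583618]), 'size': (75.0, 55.0), 'yaw': 15.01, 'px': array([283., 126.]), 'area': 4011.960013980046}
{'c': array([ 583.46386719, -299.99713135]), 'size': (39.6, 39.5), 'yaw': -88.31, 'px': array([281., 126.]), 'area': 1499.1433657687157} 43.6083
```

View pics/pilez.png

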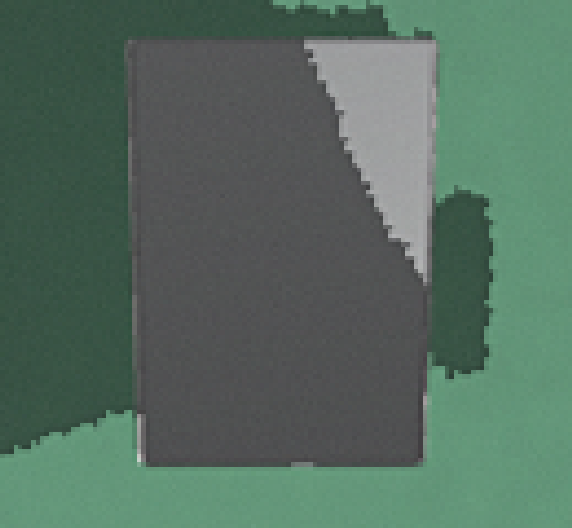

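View pics/accl.png

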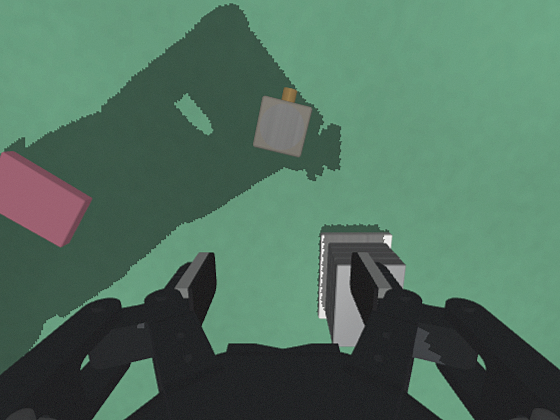

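```bash
python3 - <<'E'
from h import *
p=np.array([583.46,-300.0]);a=np.radians(-88.31)
bot.move_gripper(62)
bot.move_to((*p,50),down(a)); bot.dwell(.3); bot.servo_line((*p,22),speed=80); bot.dwell(.3)
bot.move_gripper(20,60); bot.servo_line((*p,130),speed=250)
ab=np.radians(BYAW-90)
bot.move_to((*BASE,125),down(ab)); bot.dwell(.3)
c,st=grab('wrist');cv2.imwrite('pics/acch.png',c['image']);print(st['grip_width'],st['clock'],st['ee_pos'])
E
```

```text
39.26162691025555 47.4 [ 466.26210339 -402.19027615  124.81493374]
```

View pics/acch.png

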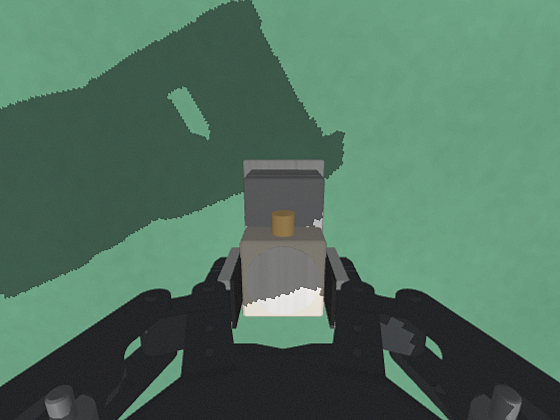

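The housing is held level and square (columns 241–326, stub at (283,222)) above the pile. Placing it.

```bash
python3 - <<'E'
from h import *
ab=np.radians(BYAW-90)
z=78
bot.servo_line((*BASE,z+5),speed=120); bot.dwell(.35)
print(bot.servo_line((*BASE,z-4),speed=20,until_force=6),bot.read_state()['ee_pos'].round(2))
bot.dwell(.15);bot.move_gripper(60);bot.servo_line((*BASE,z+60),speed=250)
c,st=look(BASE,ab,z=200,nm='accp')
for r in rects(c,st,78): print(r)
i=c['image'][70:190,220:350];cv2.imwrite('pics/accpz.png',cv2.resize(i,None,fx=4.4,fy=4.4,interpolation=cv2.INTER_NEAREST))
# then red blocks
c,st=look((454,17),np.radians(-90),z=160,nm='r1')
print(st['clock'])
for r in rects(c,st,16,'red'): print(r)
np.savez("/tmp/r1.npz",**c,**{'tool_rot':st['tool_rot'],'ee_pos':st['ee_pos']})
E
```

```text
True [ 465.88 -403.     78.42]
{'c': array([ 257.97787476, -737.86535645]), 'size': (33.2, 23.1), 'yaw': -74.78, 'px': array([535., 412.]), 'area': 470.87537194695324}
{'c': array([ 115.71715546, -214.62510681]), 'size': (34.2, 23.2), 'yaw': -74.78, 'px': array([ 31., 413.]), 'area': 502.01354431861546}
{'c': array([ 301.61965942, -579.00054932]), 'size': (56.7, 26.2), 'yaw': 44.8, 'px': array([416., 343.]), 'area': 726.0786708332598}
{'c': array([ 364.06665039, -507.15432739]), 'size': (49.2, 14.3), 'yaw': 38.54, 'px': array([364., 272.]), 'area': 416.4043009686284}
{'c': array([ 324.78503418, -362.26550293]), 'size': (49.3, 14.4), 'yaw': -8.25, 'px': array([202., 272.]), 'area': 423.6079922085628}
{'c': array([ 466.08950806, -402.83035278]), 'size': (68.2, 51.1), 'yaw': 15.05, 'px': array([283., 126.]), 'area': 3409.7746754647233}
52.15
{'c': array([452.14868164,  19.24987602]), 'size': (55.6, 55.5), 'yaw': -2.63, 'px': array([280., 129.]), 'area': 2988.1268794275466}
```

View pics/accpz.png

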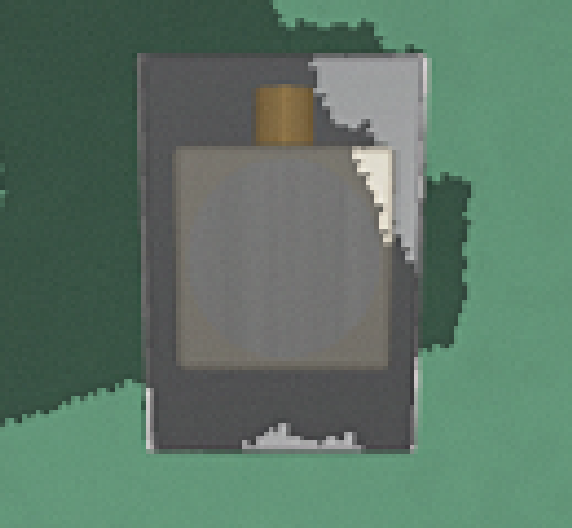

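View pics/r1.png

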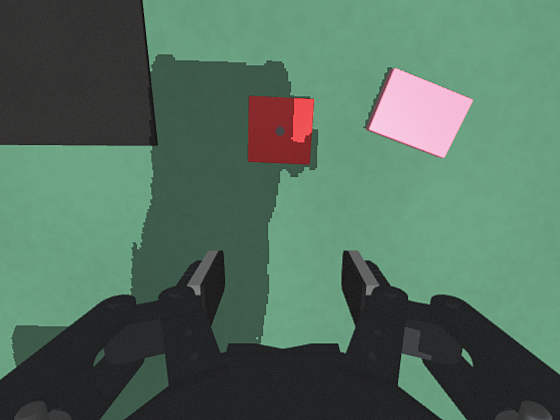

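```bash
python3 - <<'E'
from h import *
c,st=look((495,285),np.radians(-90),z=260,nm='mat')
L=cv2.cvtColor(c['image'],cv2.COLOR_BGR2LAB).astype(int);V=c['image'].max(2)
m=((abs(L[...,1]-128)<6)&(abs(L[...,2]-128)<6)&(V<75)).astype(np.uint8);m[250:]=0
m=cv2.morphologyEx(m,cv2.MORPH_OPEN,np.ones((5,5),np.uint8))
for k in cv2.findContours(m,cv2.RETR_EXTERNAL,cv2.CHAIN_APPROX_NONE)[0]:
    if cv2.contourArea(k)<2000: continue
    P=onplane(c,k.reshape(-1,2),6,st)[:,:2];print(cv2.minAreaRect(P.astype(np.float32)),k.reshape(-1,2).min(0),k.reshape(-1,2).max(0))
for r in rects(c,st,16,'red'): print(r)
print(st['clock'])
E
```

```text
((499.8841552734375, 283.6329345703125), (297.1861572265625, 118.68070983886719), 89.67999267578125) [158  71] [409 173]
{'c': array([452.69873047,  24.56257629]), 'size': (64.6, 55.8), 'yaw': 87.33, 'px': array([493., 163.]), 'area': 3434.019526250275}
{'c': array([616.74676514, 154.86724854]), 'size': (60.0, 22.8), 'yaw': 89.95, 'px': array([402.,  10.]), 'area': 1163.2777972999029}
53.5667
```

View pics/mat.png

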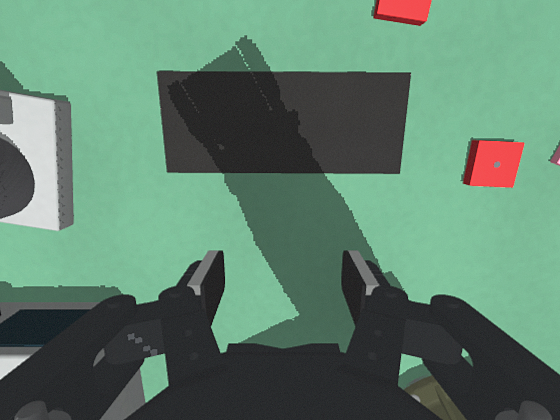

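```bash
cat >> h.py <<'E'
OFF=np.array([0,10.,-17.])
def pickblock(xy,a):
    t=np.array(xy)+17*zdir(a)
    bot.move_gripper(76)
    bot.move_to((*t,50),down(a)); bot.dwell(.3); bot.servo_line((*t,18),speed=80); bot.dwell(.3)
    bot.move_gripper(35,80); w=bot.read_state()['grip_width']; bot.servo_line((*t,200),speed=300); return w
def tcp_for(C,az,t,extra=0):
    Rm=rot(tilted(az,t)); p=np.array([*C,0])-Rm@OFF
    p[2]=6-(Rm@np.array([0,18,-45.]))[2]+extra; return p
E
python3 - <<'E'
from h import *
a=np.radians(-92.63);t=np.radians(78)
C=np.array([500,325.]);az=np.arctan2(C[1],C[0])
print('w',pickblock((452.15,19.25),a))
print(bot.read_state()['joint_positions'].round(2))
for e in (150,60,0): 
    p=tcp_for(C,az,t,e);q=bot.ik(p,tilted(az,t));print(p.round(1),None if q is None else q.round(2))
m=np.array([430,200,350]);qm=bot.ik(m,tilted(az,np.radians(45)));print(qm)
c,st=grab('wrist');cv2.imwrite('pics/b1h.png',c['image']);print(st['clock'],st['grip_width'])
E
```

```text
w 54.174875216715606
[-0.04  0.17  1.8  -0.    1.17  1.58]
[494.8 321.6 203.8] [ 0.48  0.29  2.18  2.99  0.7  -1.48]
[494.8 321.6 113.8] [ 0.48  0.54  2.17  3.02  0.94 -1.52]
[494.8 321.6  53.8] [ 0.48  0.72  2.14  3.03  1.07 -1.54]
[ 0.24875627 -0.28320231  2.03049545  0.37469906  0.67091837  1.03613383]
57.4667 54.03850174842643
```

View pics/b1h.png

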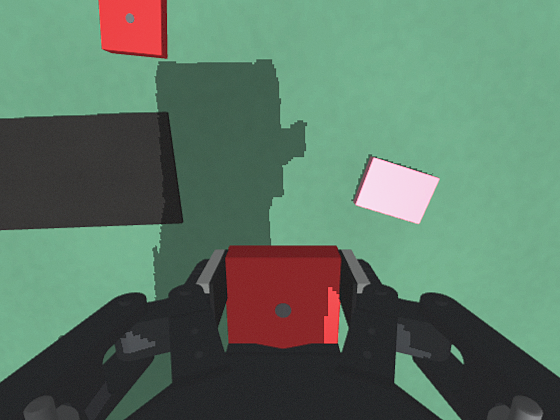

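```bash
cat >> h.py <<'E'
def flip(az_q1):
    q=bot.read_state()['joint_positions']
    bot.move_joints([az_q1,0.0,1.9,0.0,0.12,1.57]); print(bot.read_state()['ee_pos'].round(0))
    bot.move_joints([az_q1,0.1,1.95,3.03,0.2,-1.5]); print(bot.read_state()['ee_pos'].round(0))
E
python3 - <<'E'
from h import *
t=np.radians(78);C=np.array([500,325.]);az=np.arctan2(C[1],C[0])
flip(0.48)
bot.move_to(tcp_for(C,az,t,100),tilted(az,t))
bot.servo_line(tcp_for(C,az,t,30),speed=150);bot.dwell(.3)
c,st=grab('wrist');cv2.imwrite('pics/b1t.png',c['image']);print(st['clock'],st['grip_width'],st['joint_positions'].round(2))
for n in('scene','side'):
    c=bot.read_camera(n);cv2.imwrite(f'pics/b1{n}.png',c['image'])
E
```

```text
[528. 315. 363.]
[546. 331. 338.]
63.1167 53.60669740556854 [ 0.48  0.63  2.16  3.03  1.01 -1.53]
```

View pics/b1t.png

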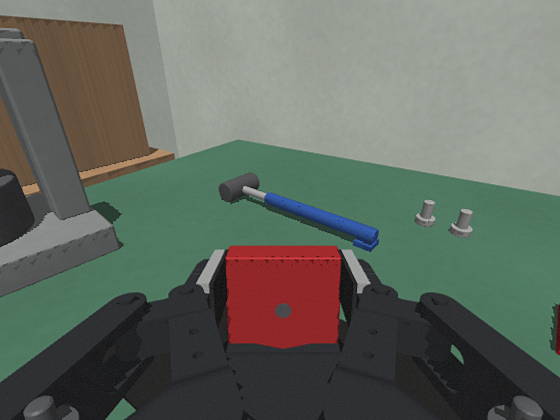

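View pics/b1side.png

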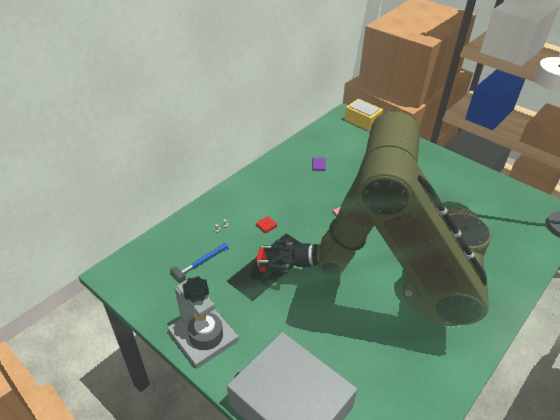

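View pics/b1scene.png

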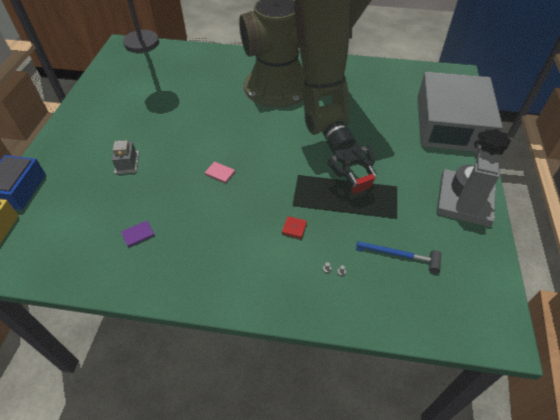

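```bash
python3 - <<'E'
from h import *
for n,pts in (('scene',[(325,115),(325,125),(325,130),(325,134),(345,130),(352,150)]),('side',[(335,250),(335,260),(335,268),(335,272),(325,262),(310,255),(295,258)])):
    c=bot.read_camera(n);P=cloud(c)
    print(n,[(p,P[p[1],p[0]].round(0).tolist()) for p in pts])
E
```

```text
scene [((325, 115), [336.0, 198.0, 160.0]), ((325, 125), [356.0, 201.0, 139.0]), ((325, 130), [371.0, 203.0, 133.0]), ((325, 134), [382.0, 204.0, 128.0]), ((345, 130), [378.0, 260.0, 147.0]), ((352, 150), [424.0, 286.0, 116.0])]
side [((335, 250), [272.0, 250.0, 216.0]), ((335, 260), [271.0, 243.0, 166.0]), ((335, 268), [266.0, 247.0, 136.0]), ((335, 272), [267.0, 242.0, 112.0]), ((325, 262), [294.0, 264.0, 157.0]), ((310, 255), [356.0, 258.0, 138.0]), ((295, 258), [391.0, 289.0, 123.0])]
```

```bash
cat >> h.py <<'E'
def putblock(C,az,t):
    bot.servo_line(tcp_for(C,az,t,6),speed=80);bot.dwell(.3)
    h=bot.servo_line(tcp_for(C,az,t,-6),speed=15,until_force=5);e=bot.read_state();print(h,e['ee_pos'].round(2),tcp_for(C,az,t).round(2),e['ft_force'].round(1))
E
python3 - <<'E'
from h import *
t=np.radians(78);C=np.array([500,325.]);az=np.arctan2(C[1],C[0])
putblock(C,az,t)
bot.dwell(.2)
c,st=grab('wrist');cv2.imwrite('pics/b1c.png',c['image']);print(st['clock'],st['ft_force'])
E
```

```text
True [495.03 321.76  54.36] [494.76 321.6   53.76] [-1.2 -0.4  4.4]
64.8083 [-0.20418158 -0.2642322   6.55533743]
```

View pics/b1c.png

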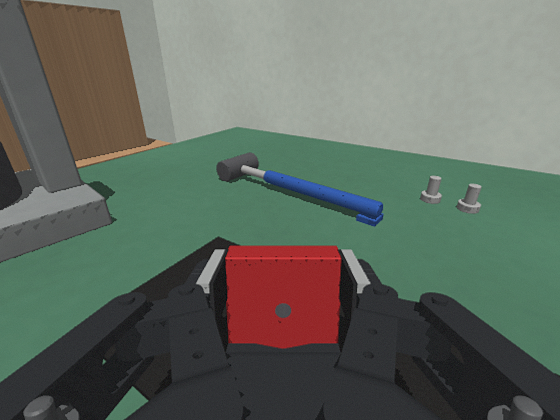

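```bash
cat >> h.py <<'E'
def uprighten(az,t1):
    st=bot.read_state();k=np.array([0,18,-45.]);E=st['ee_pos']+rot(st['tool_rot'])@k+[0,0,0.3]
    p=E-rot(tilted(az,t1))@k; bot.servo_line(p,tilted(az,t1),speed=20); bot.dwell(.3)
    st=bot.read_state();print('up',st['ft_force'].round(1),st['ee_pos'].round(1))
def release(az,t):
    p=bot.read_state()['ee_pos']
    bot.move_gripper(74); bot.dwell(.1)
    y=rot(bot.read_state()['tool_rot'])[:,1]
    p=bot.read_state()['ee_pos'];bot.servo_line(p-y*90+[0,0,5],speed=120);print(bot.read_state()['clock'])
E
python3 - <<'E'
from h import *
C=np.array([500,325.]);az=np.arctan2(C[1],C[0]);t=np.radians(84)
uprighten(az,t)
release(az,t)
c,st=grab('wrist');cv2.imwrite('pics/b1r.png',c['image'])
E
```

```text
up [-0.3 -1.   0.2] [490.8 319.   53.4]
66.8833
```

View pics/b1r.png

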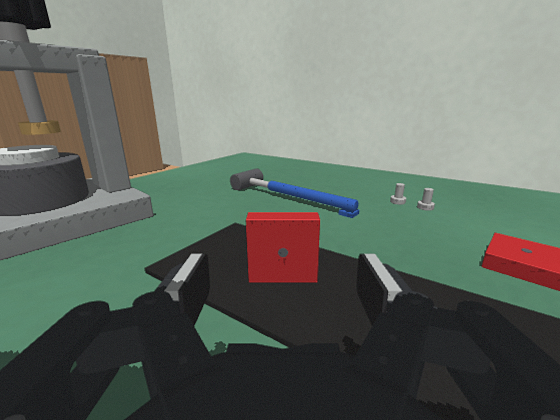

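```bash
python3 - <<'E'
from h import *
p=bot.read_state()['ee_pos'];bot.servo_line(p+[0,0,150],speed=250)
q1=bot.read_state()['joint_positions'][0]
bot.move_joints([q1,0.1,1.95,3.03,0.2,-1.5])
bot.move_joints([0.3,0.0,1.9,0.0,0.12,1.57])
c,st=look((645,155),np.radians(-90),z=160,nm='r2')
print(st['clock'])
for r in rects(c,st,16,'red'): print(r)
E
```

```text
72.3583
{'c': array([487.52059937, 326.66308594]), 'size': (86.7, 25.5), 'yaw': -53.66, 'px': array([113., 286.]), 'area': 1449.4636550000869}
{'c': array([639.99169922, 150.18916321]), 'size': (55.7, 55.4), 'yaw': -7.94, 'px': array([288., 133.]), 'area': 2987.301835205639}
```

View pics/r2.png

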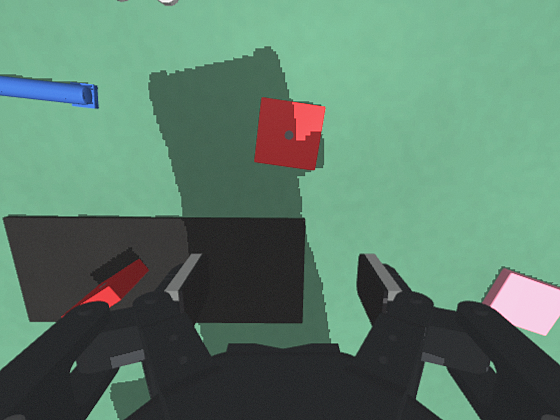

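```bash
python3 - <<'E'
from h import *
print('w',pickblock((639.99,150.19),np.radians(-97.94)))
C=np.array([500,205.]);az=np.arctan2(C[1],C[0]);t=np.radians(78)
q=bot.ik(tcp_for(C,az,t,100),tilted(az,t));print(q,bot.read_state()['joint_positions'].round(2))
flip(0.3)
bot.move_to(tcp_for(C,az,t,100),tilted(az,t))
bot.servo_line(tcp_for(C,az,t,30),speed=150);bot.dwell(.3)
c,st=grab('wrist');cv2.imwrite('pics/b2t.png',c['image']);print(st['clock'],st['grip_width'],st['joint_positions'].round(2))
E
```

```text
w 53.63689446136346
[ 0.27200168  0.35418252  2.32264717  2.99523619  0.90043103 -1.50392158] [ 0.17  0.62  1.18 -0.    1.34  1.88]
[576. 216. 363.]
[597. 228. 338.]
80.9583 54.120800131226886 [ 0.27  0.59  2.29  3.01  1.1  -1.54]
```

View pics/b2t.png

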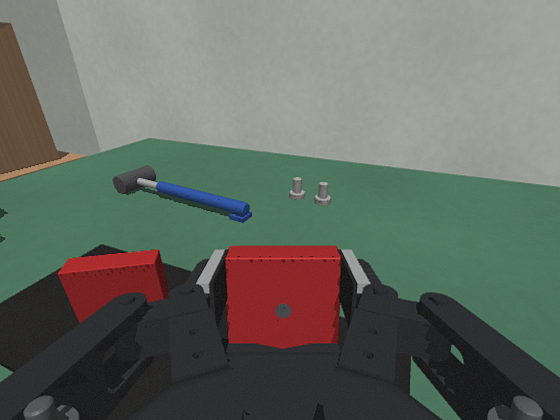

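Block 2 is held level (columns 228–340, dot at (283,311)); block 1 stands at left (column 115). Setting block 2 down.

```bash
python3 - <<'E'
from h import *
C=np.array([500,205.]);az=np.arctan2(C[1],C[0])
putblock(C,az,np.radians(78))
uprighten(az,np.radians(84))
release(az,0)
p=bot.read_state()['ee_pos'];bot.servo_line(p+[0,0,150],speed=250)
bot.move_joints([-0.6,0.1,1.95,3.03,0.2,-1.5]);bot.dwell(.3)
for n in('scene','side'):
    c=bot.read_camera(n);cv2.imwrite(f'pics/f{n}.png',c['image']);np.savez(f"/tmp/f{n}.npz",**c)
print(bot.read_state()['clock'])
E
```

```text
True [494.4  202.69  54.4 ] [494.22 202.63  53.76] [-1.  -1.1  3.9]
up [ 0.5  0.7 -1.8] [489.9 200.9  53.5]
84.2667Traceback (most recent call last):
  File "<stdin>", line 6, in <module>
rig.MotionError: the arm cannot follow that straight line within its joint ranges
```

```bash
python3 - <<'E'
from h import *
st=bot.read_state();print(st['ee_pos'],st['joint_positions'].round(2))
p=st['ee_pos']
for d in (60,30,10):
    try: bot.servo_line(p+[0,0,d],speed=150);print('up',d);break
    except bot.MotionError as e: print(d,e)
q=bot.read_state()['joint_positions'];q2=q.copy();q2[1]-=0.4;bot.move_joints(q2);print(bot.read_state()['ee_pos'])
c,st=grab('wrist');cv2.imwrite('pics/b2r.png',c['image'])
E
```

```text
[407.67878422 167.05992438  68.1051515 ] [ 0.22  0.74  2.47  2.97  1.54 -1.58]
60 the arm cannot follow that straight line within its joint ranges
up 30
[421.32526131 170.18344679 276.59319693]
```

View pics/b2r.png

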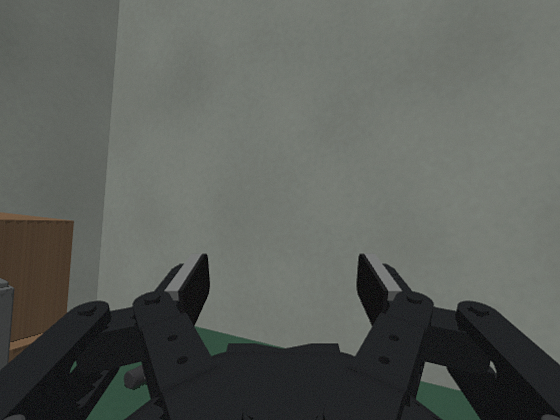

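Now unflip and inspect blocks, pile and everything else from above and from the fixed cameras.

```bash
python3 - <<'E'
from h import *
bot.move_joints([0.2,0.1,1.95,3.03,0.2,-1.5])
bot.move_joints([0.2,0.0,1.9,0.0,0.12,1.57])
c,st=look((500,265),np.radians(-90),z=300,nm='fm')
for r in rects(c,st,62,'red'): print(r)
c,st=look(BASE,np.radians(BYAW-90),z=200,nm='fp')
for n in('scene','side'):
    c=bot.read_camera(n);cv2.imwrite(f'pics/f{n}.png',c['image']);np.savez(f"/tmp/f{n}.npz",**c)
print(bot.read_state()['clock'])
a=cv2.imread('pics/fm.png');b=cv2.imread('pics/fp.png')
cv2.imwrite('pics/fboth.png',cv2.resize(np.hstack([a,b]),(800,300)))
c=cv2.imread('pics/fscene.png')[120:300,80:500];cv2.imwrite('pics/fsz.png',cv2.resize(c,(800,343)))
E
```

```text
{'c': array([495.11065674, 204.71127319]), 'size': (60.1, 19.4), 'yaw': -67.62, 'px': array([334., 132.]), 'area': 1039.8625631553587}
{'c': array([495.03466797, 319.67605591]), 'size': (59.2, 18.9), 'yaw': -56.54, 'px': array([237., 132.]), 'area': 998.5202833306976}
93.475
```

View pics/fboth.png

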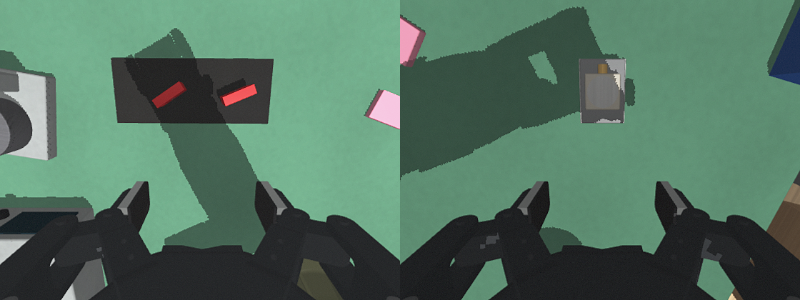

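View pics/fsz.png

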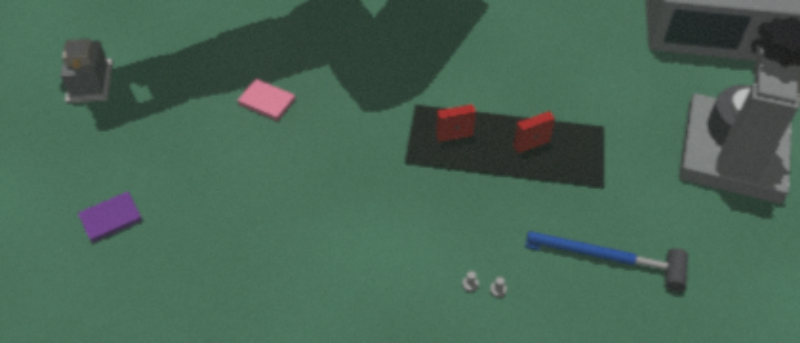

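View pics/fside.png

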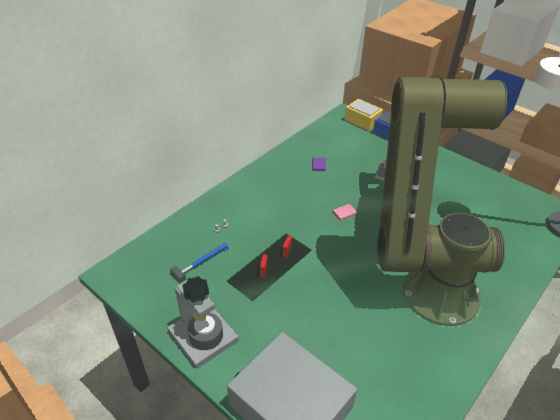

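```bash
python3 -c "
from rig import bot
bot.dwell(.3);bot.finish_job()"
```

```text
the job is handed in; nothing more can be done
```

The bench is set up as asked, and I handed the job in at about 94 s of the 208 s allowed.

- **Pads:** Four grey pads were present; no fifth showed in the camera views. They are piled on the base plate with their long sides along its long side. From above, the pile's top measured about 0.1 mm and 0.05° off the plate. The first pad alone sits about 0.7 mm off along its long side.
- **Accelerometer:** I set it on the pile after the last pad. From above it looks flat and centred, by eye.
- **Blocks:** Two red blocks were present, and both stand on a thin edge on the mat, at about (495, 205) and (495, 320) mm. That is about 115 mm between centres, so they are well clear of each other. One block had been knocked aside during the run, so I found it again before picking it up.
- **Left alone:** In the last scene and side pictures the studs, hammer, shaker, pink pad and purple pad look where they started.

No check failed. I saw no sign of the grip slipping: every held object still looked straight before it was set down. The only hitch was one upward retreat the arm could not do. It was refused before anything moved, and I took a different way out.

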